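# Tuck the edging strip under the hinged picture and hold it flat

## Robot

A 6-joint arm with a two-finger parallel gripper is mounted at the origin on the work surface. World frame = base frame: x ahead of the robot, y to its left, z up, the work surface at z = 0. Lengths are in m, angles in rad, forces in N, time in s.
With the tool pointing down it reaches from about 0.25 to 0.725 m from the base axis. Payload 4 kg.
Tool frame: the origin (TCP) lies on the front face of the gripper's body, between the roots of the fingers; the fingertips stand 73 mm ahead of it and the grasp point (between the pads) lies 54 mm ahead of it; z points along the fingers, y is the line along which they close (so a half turn about z gives the same grasp; the last joint's range is limited). The gripper opens to 85 mm and grips with 20 to 120 N. Pads are 22 mm wide; open, the fingers measure 114 mm over their backs; the gripper's body (76 mm by 85 mm) begins 54 mm behind the grasp point. The pads swing forward as they close: fully open they stand 13 mm farther back than shut.
Start: joints at [1.341, 0.241, 0.005, 1.335, 0, 1.571], TCP at [0.114, 0.487, 0.304] pointing down, gripper open.
Joint ranges: [-2.72, 2.72], [-1.05, 1.87], [-1.09, 1.28], [-1.99, 2.15], [-1.42, 1.44], [-3.14, 3.14]. Speed limits (rad/s): [2.79, 2.79, 3.14, 3.14, 3.14, 3.14].

## Interface

Orientations are given as a unit quaternion [x, y, z, w].
In Python, from workcell import bot gives the robot as it stands. The module is installed in compiled form; this text tells all that it offers.
- The arm moves only by the tool step_arm, never from a script. Its argument "rows" is a list of rows, each a list of 2 entries, a list of its own where there are three numbers: the shift along the tool's x, y, z in mm, then the turn about the tool's z in degrees. A call has 1 to 12 rows; each row is the pose to reach, as a shift and turn from the pose commanded when the call began, along the tool's axes at that moment; what a row does not reach only later rows make up. A row lasts 1/8 s, in which the tool goes at most 62.5 mm and 10.7 degrees, less where a joint would pass 70% of its speed; a pose out of reach is approached as far as the arm can. A call with a gripper value outside its range is refused whole. "claw" is the gripper's target within -1 to 1 (shut at 1, half-way at 0, fully open at -1), set as the call begins (left out, the last holds). The fingers move at their own pace and stop on an object; the grip force is fixed at half the most. Time passes only in rows, so rows that repeat a pose let the fingers close. It gives the time, the measured TCP pose, the force, the opening and the grip force at its end, in the units of the state.
- bot.get_obs(): the state, without advancing time (a new reading comes with each control period).
- bot.camera(name): name is "scene" or "top" or "wrist"; returns (picture, depth): 400x640x3 uint8, red, green, blue; 400x640 float32, m along the optical axis (not along the pixel's ray), 0 where there is no reading.
- bot.camera_params(name): a dict with "fx", "fy", "cx", "cy" (pixels), "D" ([k1, k2, p1, p2, k3] as OpenCV has them; the pictures are not rectified), "pose" (4x4, takes a point from camera to world coordinates). Camera axes: x right, y up, looking along -z (the intrinsics and any distortion apply to the point x, -y, -z); pixel columns grow to the right and rows downward; lengths in m; the calibration is good to about 2 mm. A picture is of the moment at which its call begins: read the wrist's pose just before it. camera_params takes no time and is no camera call; for the wrist camera it gives the pose at the moment of the call.
- bot.job_done(): hands the job in; it is judged then, once.
Trained networks look in the newest picture that a camera, given by its name, has taken for a name from the list of things; names that differ only in an ending like _2 or _b are one class to them, and where a whole thing is asked for, a point or a joint stands for the part that bears it (a point fixed in the world has none). Each returns a list of dicts, best first, with "score" (0 to 1); they miss things now and then, are a little off and sometimes report something else, mostly with a low value. They report only what shows in the picture. A call takes as long as a camera call. They do not tell look-alikes from the thing itself.
- bot.trace(target, camera): "pixels" (400x640 bool, what is visible of it) and "uv" ([column, row] in pixels, amid what is visible of it).
The state is a dict: "clock": time; "joint_pos": joint angles; "joint_vel": joint speeds; "tau": joint torques, N m; "eef_pos": TCP position; "tool_rot": TCP orientation; "ft_force": force on the tool from outside, world axes, zero at the start; "ft_torque": the same for the moment, N m; "grip_width": finger opening in m; "grasp_force": force on a finger pad.
Only numpy, scipy, OpenCV 4.12 (cv2) and the standard library are available. Lean on these libraries where they do the work, as an engineer would, in place of code of your own. Each camera call takes 0.05 s, during which the arm holds its last target. There are 200 camera calls.

## Task

Pick up the edging strip (the thin metal leaf with an upright wooden batten) and tuck its broad leading edge under the near edge of the hinged picture on the mounting board, centred and square to it, until about 25 mm of the leaf is under the picture, without lifting the picture. Then press the strip flat on the mounting board with a light, steady push of about 10 N and finish like that: still holding the strip pressed down, not letting go. Leave everything else on the desk where it is.

Things in the scene. Friction and masses are not known exactly. Their poses are not given: they have to be found in the camera images.
- board: fixed plywood mounting board lying flat on the desk, 300 (x) x 240 (y) x 12 mm thick; origin at the centre of its underside, its x axis points from the bare near part (robot side) to the hinge at the far end. The nearest 130 mm (x from -150 to -20 mm) are bare; the hinged picture covers the rest
- flap (a joint): hinge of the picture: a white mount board with a print, 4 mm thick, 160 mm from hinge to near edge, 236 mm wide, 0.15 kg, lapping over the far part of the mounting board. 0 = flat at rest; grows (rad) as it is lifted; it swings up freely and falls back by its weight. At 0 its flat underside is 8 mm above the mounting board, its top 24 mm above the desk
- lap_edge (a point): middle of the picture's near edge, on its underside: 20 mm above the desk, 20 mm to the robot's side of the board's centre; axes as the board's (x points in under the picture). The space under the picture is empty for 130 mm, but for two rails 12 mm wide at its side edges that begin 55 mm in and leave 212 mm between them
- strip_grip (a point): grip point of the loose edging strip, mid-length on its batten's centre line, 22 mm above the strip's underside. Upright pine batten: 12 mm thick (x), 150 mm long (y), rising from the leaf to 40 mm above the underside. The strip (about 0.18 kg) starts flat on the desk, left or right of the board, +x roughly away from the robot, z up
- strip_edge (a point): middle of the strip's leading edge (the edge to tuck), on the underside: 70 mm along +x from strip_grip and 22 mm lower; axes as strip_grip. The flat aluminium leaf is 95 (x) x 150 (y) x 4 mm; it reaches 70 mm ahead (+x) of the batten's centre line and 25 mm behind
- weight_mid (a point): brass disc weight (36 mm across, 24 mm tall) lying on top of the hinged picture about half-way to its hinge; point at its centre; leave alone
- paintbox_mid (a point): flat white watercolour box, 110 x 160 x 22 mm, on the desk at the side of the board away from the strip; point at its centre; leave alone
- taperoll_mid (a point): roll of paper tape lying flat, 90 mm across, 24 mm tall; point at its centre; leave alone
- glue_mid (a point): upright white glue bottle, 60 mm across, 160 mm tall; point at its centre; leave alone
- eraser_mid (a point): white eraser, 22 x 50 x 13 mm, on the desk near the robot; point at its centre; leave alone
- inkpot_mid (a point): small ink jar with a black cap, 42 mm across, 45 mm tall, on the desk near the robot; point at its centre; leave alone
Mind the look-alikes: they are no part of the job. Of the things that look like the part that bears strip_grip, take the one that is farthest to the robot's right at the start.

How it is judged:
By the outcome, as a careful person would: the job done as asked, in the order asked, and still so for the second after the job is handed in, while the arm keeps its last pose, push and grip.
It also fails if it takes over 45 s, if anything falls off the work surface, if the arm or the gripper's body presses on something with over 40 N, if the wrist force passes 120 N, or if a joint passes its speed limit or range.

## Working session

There is one attempt and no reset: what is moved stays moved. The work goes in short steps, Python scripts to look and compute and a tool call to move; the robot and the scene stay as the last step left them, time stands still between calls to the robot, and variables do not carry over. Pictures are saved under pics/ and viewed, at most 10 in all, crops included, and the job is handed in when it is done.

Besides the shell and the picture viewer there is one more tool, called after "Emit:" by a JSON object that holds its "api" and its "payload". step_arm: Moves the arm, as the interface text tells. Its arguments: {"type":"object","properties":{"rows":{"type":"array"},"claw":{"type":"number"}},"required":["rows"]}

```bash
mkdir -p pics
cat > h.py <<'E'
import numpy as np, cv2
from workcell import bot
def world(cam,depth,mask=None,uv=None,P=None):
    p=P or bot.camera_params(cam)
    K=np.array([[p['fx'],0,p['cx']],[0,p['fy'],p['cy']],[0,0,1.]])
    if uv is None:
        m=mask&(depth>0); r,c=np.nonzero(m); uv=np.c_[c,r].astype(float); d=depth[m]
    else:
        uv=np.atleast_2d(np.array(uv,float)); d=depth[uv[:,1].astype(int),uv[:,0].astype(int)]
    n=cv2.undistortPoints(uv.reshape(-1,1,2),K,np.array(p['D'],float)).reshape(-1,2)
    X=np.c_[n[:,0]*d,-n[:,1]*d,-d,np.ones(len(d))]
    return (X@np.array(p['pose']).T)[:,:3]
def save(n,im): cv2.imwrite('pics/'+n+'.png',im[:,:,::-1])
E
python3 - <<'E'
from h import *
for c in ['top','scene']:
    im,d=bot.camera(c); save(c+'0',im); np.save(c+'_d.npy',d)
    if c=='top':
        for t in ['strip_grip','board','flap','weight_mid','paintbox_mid','taperoll_mid','glue_mid','eraser_mid','inkpot_mid']:
            for r in bot.trace(t,c):
                X=world(c,d,r['pixels'])
                q=cv2.minAreaRect(X[:,:2].astype(np.float32)*1000)
                print(t,round(r['score'],2),np.round(r['uv']),np.round(np.median(X,0),3),'z',np.round(np.percentile(X[:,2],[5,95]),3),np.round(q[0]),np.round(q[1]),round(q[2],1))
print(bot.get_obs())
E
```

```text
strip_grip 0.93 [326. 316.] [ 0.34  -0.004  0.005] z [0.002 0.041] [341.  -4.] [151.  96.] 43.7
strip_grip 0.66 [460. 240.] [ 0.5   -0.325  0.004] z [0.001 0.041] [ 503. -329.] [156. 101.] 73.5
strip_grip 0.55 [398. 156.] [ 0.72  -0.201  0.005] z [0.002 0.04 ] [ 724. -211.] [ 99. 169.] 10.7
board 0.96 [304. 187.] [0.641 0.043 0.023] z [0.011 0.027] [654.  41.] [310. 240.] 1.7
board 0.67 [306. 158.] [0.712 0.029 0.039] z [0.031 0.049] [716.  29.] [32. 35.] 87.4
flap 0.58 [301. 160.] [0.707 0.045 0.025] z [0.022 0.028] [713.  43.] [166. 246.] 1.8
weight_mid 0.73 [305. 157.] [0.712 0.029 0.039] z [0.027 0.049] [719.  28.] [32. 40.] 86.4
paintbox_mid 0.74 [178. 259.] [0.478 0.333 0.023] z [0.019 0.026] [482. 339.] [117. 169.] 11.0
taperoll_mid 0.6 [192. 160.] [0.698 0.315 0.023] z [0.008 0.026] [696. 316.] [82. 89.] 20.7
glue_mid 0.89 [471. 161.] [ 0.661 -0.352  0.102] z [0.017 0.16 ] [ 693. -387.] [ 58. 127.] 41.9
glue_mid 0.61 [458. 239.] [ 0.5   -0.324  0.004] z [0.001 0.041] [ 502. -332.] [163. 100.] 72.9
eraser_mid 0.69 [250. 303.] [0.379 0.173 0.013] z [0.01  0.016] [378. 173.] [22
[... 193 characters left out ...]
.] 2.1
{'clock': 0.55, 'joint_pos': array([1.34101375e+00, 2.40576756e-01, 4.97966084e-03, 1.33521238e+00,
       6.79308793e-06, 1.57078284e+00]), 'joint_vel': array([ 0.00105297,  0.00014405, -0.00070793, -0.00285409,  0.00174622,
       -0.00053747]), 'tau': array([ 4.45072565e-04, -3.71917319e+01,  2.52520555e+01,  1.92846943e-03,
        2.98324028e-05,  5.93683907e-06]), 'eef_pos': array([0.11387812, 0.48684439, 0.30391031]), 'tool_rot': array([ 1.14631997e-01,  9.93408026e-01, -6.14371296e-06, -4.12811113e-06]), 'ft_force': array([-0.38669308, -0.41034644, -0.74188507]), 'ft_torque': array([-0.00027297,  0.00503447,  0.00199391]), 'grasp_force': 0.0, 'grip_width': 0.08518539845210138}
```

View pics/top0.png

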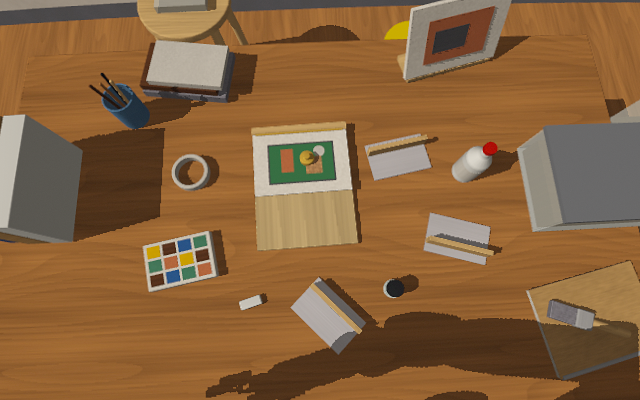

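View pics/scene0.png

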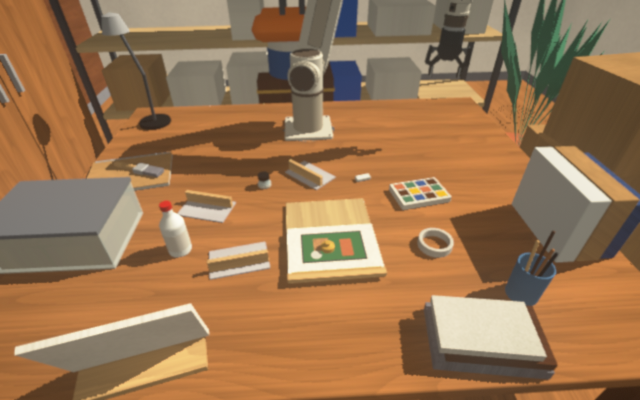

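```bash
cat >> h.py <<'E'
def pca(X):
    c=X.mean(0); u=np.linalg.svd(X-c,full_matrices=False)[2][0]; return c,u
def rect(X):
    q=cv2.minAreaRect((X[:,:2]*1000).astype(np.float32)); return np.round(q[0],1),np.round(q[1],1),round(q[2],2)
def strip(cam,d,r,zoff=0,P=None):
    X=world(cam,d,r['pixels'],P=P); X[:,2]-=zoff
    b=X[(X[:,2]>.034)&(X[:,2]<.046)]; l=X[(X[:,2]>-.002)&(X[:,2]<.012)]
    print(' batten',len(b),rect(b),'z',np.round(np.median(b[:,2]),4),'leaf',rect(l),'z',np.round(np.median(l[:,2]),4))
    return b,l
E
python3 - <<'E'
from h import *
im,d=bot.camera('top')
rs=[r for r in bot.trace('strip_grip','top') if r['uv'][0]>430]
strip('top',d,rs[0])
r=bot.trace('board','top')[0]; X=world('top',d,r['pixels'])
b=X[(X[:,2]>.007)&(X[:,2]<.0165)]; print('bare',rect(b),np.median(b[:,2]))
f=max(bot.trace('flap','top'),key=lambda r:r['score']); X=world('top',d,f['pixels']); 
X=X[(X[:,2]>.019)&(X[:,2]<.03)]; print('flap',rect(X),np.median(X[:,2]))
E
```

```text
batten 348 (array([ 481.8, -318.8]), array([147.9,  12.8]), 73.09) z 0.0398 leaf (array([ 503.1, -328.3]), array([156.8,  99.4]), 73.85) z 0.004
bare (array([638. ,  41.3]), array([275.8, 240.7]), 1.78) 0.012413565571574803
flap (array([712. ,  43.3]), array([165. , 236.5]), 1.89) 0.024857701086650974
```

Emit:
{"api": "step_arm", "payload": {"rows": [[[-40,-50,4],7],[[-80,-100,8],14],[[-120,-150,12],21],[[-160,-205,16],30],[[-200,-260,20],39],[[-240,-315,24],48],[[-280,-370,28],57],[[-320,-425,32],66],[[-360,-480,36],75],[[-400,-530,40],83],[[-440,-580,44],90],[[-470,-615,50],93]], "claw": -1}}

```text
clock: 2.25
eef_pos: [0.4207, -0.1983, 0.2567]
tool_rot: [0.8, 0.599, 0.001, 0.001]
ft_force: [1.2, 1.0, 0.3]
grip_width: 0.0855
grasp_force: 0.0
```

```bash
cat >> h.py <<'E'
from scipy.spatial.transform import Rotation as R
def go(xyz,yaw):  # shift (mm, tool axes) and turn (deg) to TCP xyz, tool-y yaw (deg)
    o=bot.get_obs(); M=R.from_quat(o['tool_rot']).as_matrix()
    y=np.degrees(np.arctan2(M[1,1],M[0,1])); t=-((yaw-y+180)%360-180)
    print('t',o['clock'],'pos',np.round(o['eef_pos'],4),'yaw',round(y,2),'zax',np.round(M[:,2],3),'F',np.round(o['ft_force'],2),'grip',np.round([o['grip_width'],o['grasp_force']],4))
    print('shift',np.round(M.T@(np.array(xyz)-o['eef_pos'])*1000,1),'turn',round(t,2))
E
python3 -c "
from h import *
go([.482,-.319,.25],-16.5)"
```

```text
t 2.25 pos [ 0.4207 -0.1983  0.2567] yaw -16.34 zax [ 0.002 -0.    -1.   ] F [1.22 0.97 0.28] grip [0.0855 0.    ]
shift [-98.6  92.8   6.8] turn 0.16
```

Emit:
{"api": "step_arm", "payload": {"rows": [[[-40,40,3],0],[[-75,70,6],0],[[-96,90,7],0],[[-96,90,7],0],[[-96,90,7],0]]}}

```text
clock: 2.88
eef_pos: [0.4793, -0.3127, 0.2491]
tool_rot: [0.799, 0.601, -0.0, -0.001]
ft_force: [0.1, 0.3, -0.4]
grip_width: 0.0852
grasp_force: 0.0
```

Run:
```python
from h import *
go([.482,-.319,.25],-16.5)
P=bot.camera_params('wrist'); im,d=bot.camera('wrist'); save('w1',im)
for r in bot.trace('strip_grip','wrist'):
    print(r['score'],r['uv']); strip('wrist',d,r,P=P)
```

```text
t 2.875 pos [ 0.4793 -0.3127  0.2491] yaw -16.16 zax [-0.001  0.001 -1.   ] F [ 0.1   0.27 -0.35] grip [0.0852 0.    ]
shift [-5.3  4.3 -0.9] turn 0.34
0.79 [572.5, 26.8]
 batten 2 (array([ 745.9, -247.9]), array([1., 0.]), -151.24) z 0.0341 leaf (array([ 723.3, -249.3]), array([87.8, 66.6]), 6.5) z 0.0039
0.68 [344.5, 171.5]
 batten 2467 (array([ 482.9, -321. ]), array([150.6,  12. ]), 73.22) z 0.0397 leaf (array([ 504.1, -328.4]), array([152.8,  97.3]), 73.33) z 0.0038
```

View pics/w1.png

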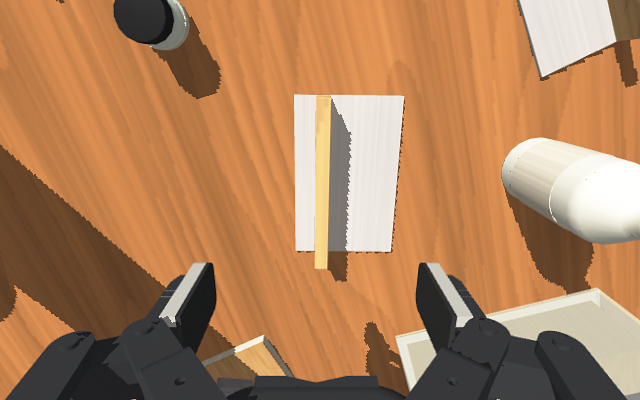

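Emit:
{"api": "step_arm", "payload": {"rows": [[[-7,6,25],0.6],[[-7,6,60],0.6],[[-7,6,95],0.6],[[-7,6,125],0.6],[[-7,6,150],0.6],[[-7,6,160],0.6],[[-7,6,168],0.6],[[-7,6,168],0.6],[[-7,6,168],0.6]]}}

```text
clock: 4.1
eef_pos: [0.4841, -0.3219, 0.0825]
tool_rot: [0.803, 0.596, 0.0, 0.001]
ft_force: [1.0, 0.3, 0.1]
grip_width: 0.0852
grasp_force: 0.0
```

Run:
```python
from h import *
go([.483,-.321,.081],-16.8)
```

```text
t 4.1 pos [ 0.4841 -0.3219  0.0825] yaw -16.76 zax [ 0.002 -0.001 -1.   ] F [1.02 0.31 0.09] grip [0.0852 0.    ]
shift [ 0.6 -1.3  1.5] turn 0.04
```

Emit:
{"api": "step_arm", "payload": {"rows": [[[0,-1,1],0],[[0,-1,1],0],[[0,-1,1],0],[[0,-1,1],0],[[0,-1,1],0],[[0,-1,1],0],[[0,-1,1],0],[[0,-1,1],0]], "claw": 1}}

```text
clock: 5.1
eef_pos: [0.4827, -0.3214, 0.0806]
tool_rot: [0.803, 0.596, 0.0, 0.0]
ft_force: [-0.3, -0.2, 2.5]
grip_width: 0.0113
grasp_force: 60.2
```

Emit:
{"api": "step_arm", "payload": {"rows": [[[0,0,-20],0],[[0,0,-60],0],[[0,0,-100],0],[[30,-5,-120],-1],[[75,-13,-120],-4],[[125,-22,-120],-7],[[180,-32,-120],-10],[[235,-42,-120],-13],[[285,-51,-120],-15],[[325,-58,-120],-17],[[348,-62,-120],-18.6],[[355,-64,-120],-18.6]]}}

```text
clock: 6.6
eef_pos: [0.5232, 0.0384, 0.1996]
tool_rot: [0.695, 0.719, -0.001, -0.001]
ft_force: [0.9, 0.4, -2.2]
grip_width: 0.0112
grasp_force: 59.6
```

Emit:
{"api": "step_arm", "payload": {"rows": [[[0,0,0],0],[[0,0,0],0],[[0,0,0],0]]}}

```text
clock: 6.98
eef_pos: [0.5236, 0.036, 0.2004]
tool_rot: [0.696, 0.718, -0.0, 0.0]
ft_force: [-0.6, -0.3, -2.1]
grip_width: 0.0111
grasp_force: 59.6
```

Run:
```python
from h import *
go([.524,.0375,.2],1.8)
P=bot.camera_params('wrist'); im,d=bot.camera('wrist'); save('w2',im)
for t in ['strip_grip','board','flap']:
  for r in bot.trace(t,'wrist'):
    X=world('wrist',d,r['pixels'],P=P)
    print(t,r['score'],r['uv'],len(X),np.round(np.percentile(X,[3,50,97],axis=0),4).tolist())
    for lo,hi in [(.007,.018),(.019,.03),(.115,.13),(.15,.17)]:
        Y=X[(X[:,2]>lo)&(X[:,2]<hi)]
        if len(Y)>200: print('  ',lo,len(Y),rect(Y),np.median(Y[:,2]))
```

```text
t 6.975 pos [0.5236 0.036  0.2004] yaw 1.73 zax [-0. -0. -1.] F [-0.59 -0.26 -2.12] grip [1.11000e-02 5.95708e+01]
shift [1.5 0.4 0.4] turn -0.07
strip_grip 0.84 [368.3, 195.9] 43993 [[0.5019, 0.0122, 0.1225], [0.5468, 0.0728, 0.1238], [0.5914, 0.1101, 0.1602]]
   0.115 34496 (array([547.5,  38.9]), array([ 95.7, 146.2]), 1.78) 0.123588872819336
   0.15 9362 (array([524.3,  56.4]), array([ 12.1, 109.8]), 1.78) 0.1595325659982213
strip_grip 0.75 [96.0, 221.0] 19820 [[0.2778, -0.0676, 0.0023], [0.3491, 0.0028, 0.0038], [0.4144, 0.0648, 0.0401]]
strip_grip 0.66 [535.9, 360.5] 878 [[0.7173, -0.1442, 0.0004], [0.7327, -0.1269, 0.0042], [0.7569, -0.1231, 0.0344]]
board 0.58 [525.8, 123.7] 63523 [[0.5159, -0.065, 0.011], [0.6783, 0.0931, 0.0239], [0.775, 0.1545, 0.0257]]
   0.007 15129 (array([566.3, 131.9]), array([134.9,  50.2]), 1.95) 0.011841950709941818
   0.019 48358 (array([715.4,  40.7]), array([159.3, 248.2]), 5.22) 0.02425349430480829
flap 0.82 [554.1, 173.7] 48272 [[0.6399, -0.0671, 0.0227], [0.6965, 0.0591, 0.0243], [0.7774, 0.1532, 0.0258]]
   0.019 48187 (array([712.8,  42. ]), array([154.3, 244.8]), 5.22) 0.024250235271160686
```

View pics/w2.png

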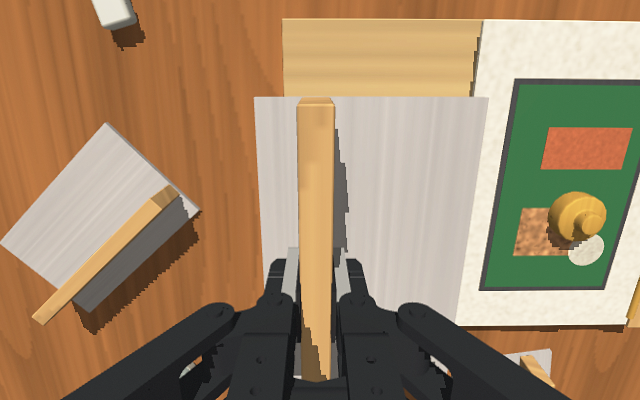

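Run:
```python
from h import *
P=bot.camera_params('wrist'); im,d=bot.camera('wrist')
m=np.ones(d.shape,bool); X=world('wrist',d,m,P=P)
a=np.radians(1.8); c=np.array([np.cos(a),np.sin(a)]); s=np.array([-np.sin(a),np.cos(a)])
F=X[(X[:,2]>.0205)&(X[:,2]<.028)&(X[:,0]>.6)&(X[:,1]>-.1)&(X[:,1]<.18)]; f=F[:,:2]
print('flap z',np.median(F[:,2]))
# near edge: min x per y-bin
pts=[]
for y in np.arange(-.07,.15,.006):
    q=f[abs(f[:,1]-y)<.003]; 
    if len(q)>30: pts.append([y,np.percentile(q[:,0],.7)])
pts=np.array(pts); k=np.polyfit(pts[:,1]*0+pts[:,0],pts[:,1],1); print('near edge x=',k,'resid',np.std(pts[:,1]-np.polyval(k,pts[:,0])))
for lo,hi in [(.65,.70),(.70,.75)]:
    q=f[(f[:,0]>lo)&(f[:,0]<hi)]@s; print('side',np.percentile(q,[.2,99.8]))
B=X[(X[:,2]>.008)&(X[:,2]<.016)&(X[:,0]>.48)&(X[:,0]<.62)&(X[:,1]>.1)][:,:2]
print('board s max',np.percentile(B@s,99.8),'bmin c',np.percentile(B@c,.3),'lap c',np.polyval(k,.039)*c[0]+.039*c[1])
o=bot.get_obs()['eef_pos'][:2]; print('tcp c,s',o@c,o@s)
L=X[(X[:,2]>.118)&(X[:,2]<.13)&(X[:,0]<.62)][:,:2]; print('leaf c',np.percentile(L@c,[.3,99.7]),'s',np.percentile(L@s,[.3,99.7]))
bt=X[(X[:,2]>.155)&(X[:,2]<.165)&(X[:,1]>.06)][:,:2];print('bat s max',np.percentile(bt@s,99.7), 'c',np.percentile(bt@c,[1,99]))
```

```text
flap z 0.024256866377872055
near edge x= [-0.07952733  0.64436948] resid 0.003219064303289768
side [-0.09788783  0.13650898]
side [-0.09770846  0.13642041]
board s max 0.13892946670405634 bmin c 0.5031997421893271 lap c 0.6421765117430416
tcp c,s 0.5246133067184392 0.020245848914940762
leaf c [0.50107351 0.59572549] s [-0.0456396   0.09516751]
bat s max 0.09521633349156727 c [0.52003221 0.53171894]
```

Emit:
{"api": "step_arm", "payload": {"rows": [[[0,0,15],0],[[-1,0,40],0],[[-1,0,65],0],[[-1,0,85],0],[[-1,0,96],0],[[-1,0,102],0],[[-1,0,103],0],[[-1,0,103],0],[[-1,0,103],0]]}}

```text
clock: 8.35
eef_pos: [0.5242, 0.0361, 0.0981]
tool_rot: [0.696, 0.718, 0.001, 0.001]
ft_force: [-0.0, 0.1, -1.2]
grip_width: 0.0113
grasp_force: 59.6
```

Run:
```python
from h import *
go([.524,.035,.0926],1.8)
P=bot.camera_params('wrist'); im,d=bot.camera('wrist'); save('w3',im)
X=world('wrist',d,np.ones(d.shape,bool),P=P)
a=np.radians(1.8); c=np.array([np.cos(a),np.sin(a)]); s=np.array([-np.sin(a),np.cos(a)])
C=X[:,:2]@c;S=X[:,:2]@s;Z=X[:,2]
fl=(Z>.0215)&(Z<.03)&(C>.61)&(C<.75)
for y in np.arange(-.09,.14,.02):
    q=C[fl&(abs(S-y)<.004)]
    l=(Z>.014)&(Z<.0255)&(C<.61)&(C>.5)&(abs(S-y)<.004)
    print(round(y,3),len(q),np.percentile(q,[.3,1,3]).round(4) if len(q)>50 else '', np.percentile(C[l],[99.7]).round(4) if l.sum()>50 else '',np.median(Z[l]).round(4) if l.sum()>50 else '')
print('flap side',np.percentile(S[fl&(C>.65)],[.3,99.7]))
```

```text
t 8.35 pos [0.5242 0.0361 0.0981] yaw 1.83 zax [ 0.001  0.    -1.   ] F [-0.02  0.1  -1.21] grip [1.13000e-02 5.95823e+01]
shift [-1.1 -0.3  5.5] turn 0.03
-0.09 0   
-0.07 8   
-0.05 1130 [0.6435 0.6447 0.6472] [0.5962] 0.0212
-0.03 1444 [0.6325 0.6327 0.6334] [0.5376] 0.0212
-0.01 1502 [0.6321 0.6325 0.6331] [0.5966] 0.0212
0.01 1513 [0.6321 0.6326 0.6332] [0.5962] 0.0213
0.03 1501 [0.6323 0.6326 0.633 ] [0.5966] 0.0214
0.05 1446 [0.6322 0.6325 0.633 ] [0.5963] 0.0214
0.07 1409 [0.6322 0.6324 0.6327] [0.5962] 0.0214
0.09 1302 [0.6322 0.6324 0.6328] [0.5962] 0.0214
0.11 1164 [0.6321 0.6323 0.6328]  
0.13 550 [0.6321 0.6323 0.6327]  
flap side [-0.06514091  0.11197268]
```

View pics/w3.png

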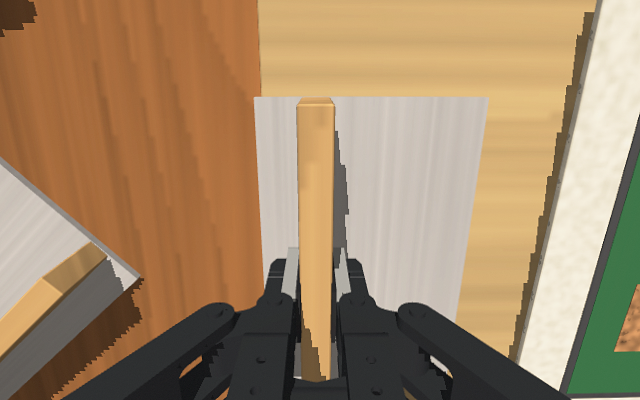

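Emit:
{"api": "step_arm", "payload": {"rows": [[[0,0,2],0],[[0,0,4],0],[[0,0,4.5],0],[[0,0,4.5],0],[[0,0,4.5],0]]}}

```text
clock: 9.02
eef_pos: [0.5238, 0.0361, 0.0929]
tool_rot: [0.696, 0.718, 0.0, 0.0]
ft_force: [-0.8, -0.2, -2.1]
grip_width: 0.0109
grasp_force: 59.6
```

Emit:
{"api": "step_arm", "payload": {"rows": [[[0,0,0.5],0],[[0,0,1],0],[[0,0,1],0],[[0,0,1],0]]}}

```text
clock: 9.52
eef_pos: [0.5238, 0.0361, 0.0926]
tool_rot: [0.696, 0.718, 0.0, 0.0]
ft_force: [-2.0, 0.7, 5.7]
grip_width: 0.0114
grasp_force: 60.7
```

Emit:
{"api": "step_arm", "payload": {"rows": [[[0,0,-2.5],0],[[-0.5,5,-2.5],0],[[-0.5,10,-2.5],0],[[-0.5,16,-2.5],0],[[-0.5,22,-2.5],0],[[-0.5,28,-2.5],0],[[-0.5,33,-2.5],0],[[-0.5,37,-2.5],0],[[-0.5,41,-2.5],0],[[-0.5,44,-2.5],0],[[-0.5,45,-2.5],0],[[-0.5,45,-2.5],0]]}}

```text
clock: 11.02
eef_pos: [0.5687, 0.037, 0.0944]
tool_rot: [0.696, 0.718, -0.0, -0.0]
ft_force: [0.8, 0.4, -2.6]
grip_width: 0.0111
grasp_force: 59.7
```

```bash
cat > chk.py <<'E'
from h import *
import sys
go([.5846,.0370,.0946],1.8)
P=bot.camera_params('wrist'); im,d=bot.camera('wrist'); save(sys.argv[1],im)
X=world('wrist',d,np.ones(d.shape,bool),P=P)
a=np.radians(1.8); c=np.array([np.cos(a),np.sin(a)]); s=np.array([-np.sin(a),np.cos(a)])
C=X[:,:2]@c;S=X[:,:2]@s;Z=X[:,2]
for y in np.arange(-.03,.15,.02):
    q=(Z>.0215)&(Z<.033)&(C>.61)&(C<.75)&(abs(S-y)<.004)
    b=(Z>.045)&(Z<.058)&(C>.53)&(C<.62)&(abs(S-y)<.004)
    l=(Z>.010)&(Z<.0205)&(C>.5)&(C<.63)&(abs(S-y)<.004)
    f=lambda m,v,p: np.percentile(v[m],p).round(4) if m.sum()>30 else '-'
    print(round(y,3),'edge',f(q,C,1),'flapz',f(q,Z,50),'bat',f(b,C,[1,99]),f(b,Z,50),'leaf rear',f(l,C,1),'z',f(l,Z,50))
b=(Z>.048)&(Z<.058)&(C>.53)&(C<.62)&(S>.06); print('bat s max',np.percentile(S[b],99.7))
E
python3 chk.py w4
```

```text
t 11.025 pos [0.5687 0.037  0.0944] yaw 1.83 zax [-0. -0. -1.] F [ 0.75  0.42 -2.55] grip [1.11000e-02 5.97093e+01]
shift [-0.5 15.9 -0.2] turn 0.03
-0.03 edge 0.6628 flapz 0.0247 bat - - leaf rear 0.5597 z 0.0175
-0.01 edge 0.6348 flapz 0.0244 bat [0.5649 0.5766] 0.0535 leaf rear 0.5034 z 0.0117
0.01 edge 0.6331 flapz 0.0243 bat [0.5652 0.5774] 0.0534 leaf rear 0.5043 z 0.0128
0.03 edge 0.6331 flapz 0.0243 bat [0.5521 0.5896] 0.053 leaf rear 0.5046 z 0.0171
0.05 edge 0.6331 flapz 0.0244 bat [0.565  0.5765] 0.0535 leaf rear 0.5046 z 0.0171
0.07 edge 0.6332 flapz 0.0243 bat [0.565  0.5766] 0.0535 leaf rear 0.5047 z 0.0172
0.09 edge 0.6329 flapz 0.0243 bat [0.565  0.5765] 0.0536 leaf rear 0.5045 z 0.0171
0.11 edge 0.6329 flapz 0.0239 bat - - leaf rear 0.5046 z 0.0119
0.13 edge 0.6329 flapz 0.0239 bat - - leaf rear 0.5045 z 0.0119
bat s max 0.09429620576689199
```

Emit:
{"api": "step_arm", "payload": {"rows": [[[0,4,0],0],[[0,8,0],0],[[0,12,0],0],[[0,15,0],0],[[0,16.5,0],0],[[0,16.5,0],0],[[0,16.5,0.5],0],[[0,16.5,1],0],[[0,16.5,1.5],0],[[0,16.5,1.9],0],[[0,16.5,1.9],0],[[0,16.5,1.9],0]]}}

```text
clock: 12.58
eef_pos: [0.5852, 0.0376, 0.0926]
tool_rot: [0.696, 0.718, -0.0, -0.0]
ft_force: [-0.5, -0.1, -0.8]
grip_width: 0.011
grasp_force: 59.8
```

```bash
python3 chk.py w5
```

```text
t 12.575 pos [0.5852 0.0376 0.0926] yaw 1.83 zax [-0. -0. -1.] F [-0.5  -0.12 -0.77] grip [1.10000e-02 5.98229e+01]
shift [-0.5 -0.6 -2. ] turn 0.03
-0.03 edge 0.6454 flapz 0.0248 bat - - leaf rear 0.5036 z 0.0156
-0.01 edge 0.6525 flapz 0.0247 bat [0.5814 0.5931] 0.0517 leaf rear 0.5034 z 0.0116
0.01 edge 0.6331 flapz 0.0244 bat [0.5801 0.5945] 0.0518 leaf rear 0.504 z 0.012
0.03 edge 0.6331 flapz 0.0244 bat [0.5686 0.606 ] 0.0517 leaf rear 0.5043 z 0.0128
0.05 edge 0.6331 flapz 0.0246 bat [0.5815 0.593 ] 0.0517 leaf rear 0.5044 z 0.0129
0.07 edge 0.6332 flapz 0.0244 bat [0.5815 0.5931] 0.0518 leaf rear 0.5045 z 0.013
0.09 edge 0.6332 flapz 0.0244 bat [0.5815 0.5931] 0.0518 leaf rear 0.5047 z 0.0132
0.11 edge 0.633 flapz 0.0239 bat - - leaf rear 0.5046 z 0.0118
0.13 edge 0.6332 flapz 0.0239 bat - - leaf rear 0.5047 z 0.0119
bat s max 0.09426684356495395
```

Emit:
{"api": "step_arm", "payload": {"rows": [[[0,0,0.4],0],[[0,0,0.8],0],[[0,0,0.8],0],[[0,0,0.8],0],[[0,0,0.8],0]]}}

```text
clock: 13.25
eef_pos: [0.5851, 0.0376, 0.0926]
tool_rot: [0.696, 0.718, 0.0, 0.0]
ft_force: [-2.9, -0.5, 5.3]
grip_width: 0.0108
grasp_force: 60.7
```

```bash
cat > f.py <<'E'
from h import *
v=[]
for i in range(6):
    bot.camera('top'); o=bot.get_obs(); v.append(np.r_[o['ft_force'],o['ft_torque']])
print(np.mean(v,0).round(2),np.std(v,0).round(2),o['eef_pos'],o['clock'])
E
python3 f.py
```

```text
[-3.32 -0.21  5.9  -0.04  0.68  0.03] [0.43 0.41 0.32 0.03 0.02 0.02] [0.58513445 0.03753486 0.09258436] 13.55
```

Emit:
{"api": "step_arm", "payload": {"rows": [[[0,0,0.2],0],[[0,0,0.4],0],[[0,0,0.4],0],[[0,0,0.4],0],[[0,0,0.4],0]]}}

```text
clock: 14.18
eef_pos: [0.5851, 0.0376, 0.0926]
tool_rot: [0.696, 0.718, 0.0, 0.0]
ft_force: [-3.8, -0.0, 7.6]
grip_width: 0.0111
grasp_force: 61.1
```

```bash
python3 f.py; python3 chk.py w6
```

```text
[-4.24 -0.54  7.69 -0.02  0.87  0.03] [0.48 0.58 0.7  0.02 0.02 0.02] [0.5851359  0.03753546 0.09258699] 14.475
t 14.475 pos [0.5851 0.0375 0.0926] yaw 1.83 zax [ 0.  0. -1.] F [-4.57 -0.42  7.05] grip [1.13000e-02 6.10556e+01]
shift [-0.5 -0.6 -2. ] turn 0.03
-0.03 edge 0.6454 flapz 0.0248 bat - - leaf rear 0.5036 z 0.0156
-0.01 edge 0.6525 flapz 0.0246 bat [0.5814 0.5932] 0.0516 leaf rear 0.5033 z 0.0117
0.01 edge 0.6331 flapz 0.0244 bat [0.5801 0.5944] 0.0518 leaf rear 0.5041 z 0.0119
0.03 edge 0.6332 flapz 0.0243 bat [0.5687 0.6059] 0.0517 leaf rear 0.5045 z 0.0127
0.05 edge 0.6331 flapz 0.0246 bat [0.5815 0.593 ] 0.0517 leaf rear 0.5044 z 0.0129
0.07 edge 0.6332 flapz 0.0244 bat [0.5815 0.5931] 0.0518 leaf rear 0.5043 z 0.013
0.09 edge 0.6332 flapz 0.0244 bat [0.5815 0.5931] 0.0518 leaf rear 0.5047 z 0.0132
0.11 edge 0.6331 flapz 0.0239 bat - - leaf rear 0.5046 z 0.0118
0.13 edge 0.633 flapz 0.0238 bat - - leaf rear 0.5047 z 0.0119
bat s max 0.09426978124194399
```

View pics/w6.png

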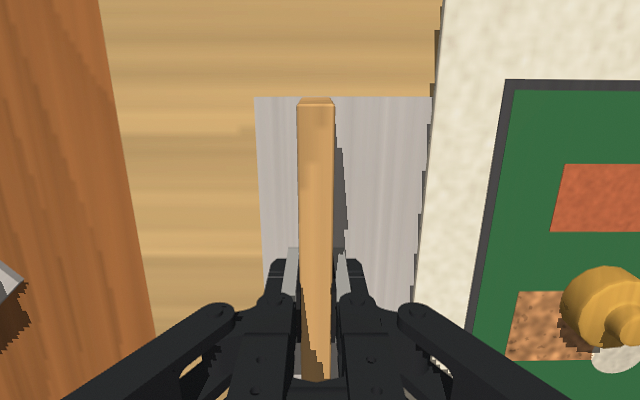

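Emit:
{"api": "step_arm", "payload": {"rows": [[[0,0,0.25],0],[[0,0,0.25],0],[[0,0,0.25],0],[[0,0,0.25],0]]}}

```text
clock: 15.02
eef_pos: [0.5851, 0.0375, 0.0926]
tool_rot: [0.696, 0.718, 0.0, 0.0]
ft_force: [-4.2, 0.6, 9.0]
grip_width: 0.0109
grasp_force: 61.3
```

```bash
python3 f.py; python3 -c "
from workcell import bot
print(bot.job_done())"
```

```text
[-4.47 -0.01  8.96 -0.06  0.99 -0.01] [0.47 0.28 0.38 0.02 0.03 0.03] [0.58511733 0.03753225 0.09257932] 15.325
the job is handed in; nothing more can be done
None
```

The job is handed in at about 15 s: the rightmost strip is tucked about 24.5 mm under the picture, centred and square to it. The picture stayed flat, and the strip is still gripped and pressed down with about 9–11 N; no verdict came back.

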